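# Seat the axle block on its parallels

## Task

The aluminium axle block for the cart's caster is nipped in the blue vise but sits high and crooked, so the two steel parallels under it are loose. Take the white-footed tamper from its cup and tap or press the block down, gently (never more than 40 N) and only with the tamper's foot, until it sits fully home and both parallels are pinched under it and can no longer slide. Then stand the tamper back in its cup, and leave the parallels in their places and everything else on the bench alone.

Things in the scene. Friction and masses are not known exactly. Their poses are not given: they have to be found in the camera images.
- vise: Blue fixed bench vise. Origin: underside centre on the bench, below the block's middle; z up, y across the jaws. Bed 120 x 170 mm, top 30 mm above the bench. Jaws 100 mm long (x), 32 mm thick, tops at 90 mm, inner faces at y = -43 and +43 mm, each with a copper strip that nips the block. Screw and T-handle reach y = +135 mm at 55 mm height.
- block: Aluminium block 60 (x) x 80 (y) x 40 mm (z), held between the jaws by friction. Origin: centre. Home: axes parallel to the vise's, underside 60 mm, flat top 100 mm above the bench. Starts 3.5 to 6.5 mm high at the middle, rocked up to 0.06 rad about the vise's x (either way). It only slides in z and rocks about x, and stays where left. A push of 5 to 9 N at the middle starts it sliding.
- block_top_a (a point): Point on the block's top, near parallel_a: 22 mm towards the vise's +y from the middle. Once the other side is down, about 10 to 15 N here rocks this side down; then the push rises as the parallels bed in. Pushing to 20 to 25 N here and at block_top_b, higher side first, pinches both parallels; much less, or only the middle, may leave one loose.
- block_top_b (a point): The same on the other side: point on the block's top near parallel_b, 22 mm towards the vise's -y from the middle.
- parallel_a: Loose ground-steel bar, 160 long (x) x 10 wide (y) x 30 mm high (z), lying along x, 32 mm to the +y side of the vise's middle, on a springy rubber strip level with the vise bed that gives about 1 mm for 8 N. Origin: centre of its underside. Its ends stand out about 30 mm beyond the jaws. It must stay within 10 mm of where it starts.
- parallel_b: The same kind of bar, on its own rubber strip, 32 mm to the -y side of the vise's middle.
- tamper: Hand tamper of 220 g standing upright in the cup, round about its z axis. Origin: centre of the underside of its foot. White nylon foot: a flat nose 18 mm in diameter from 0 to 6 mm height, then 30 mm in diameter up to 40 mm, brass collar 42 mm in diameter from 40 to 50 mm, wooden grip 24 mm in diameter from 50 to 108 mm. Grip it by the wood from above, fingertips just over the collar.
- stand: Black cup for the tamper, fixed to the bench. Origin: centre of its underside on the bench. Round disc foot 90 mm in diameter, 4 mm thick; cup bore 36 mm in diameter, inner floor 5 mm and rim 35 mm above the bench. The tamper's foot stands on that inner floor.
- caster_wheel: Bystander: black rubber caster wheel lying flat, 52 mm in diameter, 24 mm high. Origin: centre of the underside.
- snack_tub: Bystander: orange tub with white lid, 96 mm in diameter, 70 mm high. Origin: centre of the underside.
- carton: Bystander: yellow carton with a red band, 70 x 110 x 60 mm. Origin: centre of the underside.
- screwdriver: Bystander: screwdriver with red handle, about 200 mm long, lying along x. Origin: on its underside, at its middle.
Not all that is in view belongs to the job. What is shaped like the parallel_a but red or yellow is not meant. There is more than one size of the tamper; the job needs the smaller.

How it is judged:
By the outcome, as a careful person would: the job done as asked, in the order asked, and still so for the second after the job is handed in, with the robot touching nothing.
It also fails if it takes over 51 s, if anything falls off the work surface, if the arm or the gripper's body presses on something with over 40 N, if the wrist force passes 120 N, or if a joint passes its speed limit or range.

## Robot

A 6-joint arm with a two-finger parallel gripper is mounted at the origin on the work surface. World frame = base frame: x ahead of the robot, y to its left, z up, the work surface at z = 0. Lengths are in m, angles in rad, forces in N, time in s.
With the tool pointing down it reaches from about 0.375 to 0.975 m from the base axis. Payload 3.8 kg.
Tool frame: the origin (TCP) lies on the centre line of the jaws, within the pads' length; the fingertips stand 8 mm ahead of it and the grasp point (between the pads) lies 11 mm behind it (tips_ahead is the distance from the TCP to the fingertips, in m); z points along the fingers, y is the direction in which the jaws open and shut (so a half turn about z gives the same grasp; the last joint's range is limited). The gripper opens to 85 mm and grips with 20 to 120 N. Pads are 22 mm wide; open, the fingers measure 114 mm over their backs; the gripper's body (76 mm by 85 mm) begins 54 mm behind the grasp point. The pads swing forward as they close: fully open they stand 13 mm farther back than shut.
Start: joints at [-1.17, 0.264, 1.604, -0, 1.274, -0.037], TCP at [0.286, -0.611, 0.239] pointing down, gripper open.
Joint ranges: [-2.63, 2.63], [-0.94, 2.18], [0.31, 2.57], [-1.31, 4.45], [0, 2.66], [-2.55, 2.55]. Speed limits (rad/s): [2.57, 2.57, 3.14, 3.14, 3.14, 3.14].

## Interface

Orientations are given as a unit quaternion [x, y, z, w].
In Python, from station import * gives the robot as it stands.
- The arm moves only by the tool send_rows, never from a script. Its argument "rows" is a list of rows, each an object of numbers: "dx", "dy", "dz": the shift along the tool's x, y, z in mm; "roll": the turn about the tool's z in rad. A call has exactly 5 rows; each row is the pose to reach, as a shift and turn from the pose measured when the call began, along the tool's axes at that moment; what a row does not reach only later rows make up. A row lasts 1/12 s, in which the tool goes at most 41.7 mm and 7.16 degrees, less where a joint would pass 70% of its speed; a pose out of reach is approached as far as the arm can. A call with a gripper value outside its range is refused whole. "grip" is the finger opening in mm, from 0 to 85.4, set as the call begins (left out, the last holds). The fingers move at their own pace and stop on an object; the grip force is fixed at half the most. Time passes only in rows, so rows that repeat a pose let the fingers close, or fill a call up. It gives the time, the measured TCP pose, the force and the opening at its end, in the units of the state.
- get_state(): the state, without advancing time (a new reading comes with each control period).
- capture(name): name is "scene" or "top"; returns a dict with "frame" (420x560x3 uint8, blue, green, red), "K" (3x3 intrinsics, pixels), "position" and "orientation" of the camera in the world. Camera axes: x right, y down, z forward; pixel columns grow to the right and rows downward; lengths in m; the calibration is good to about 2 mm. A picture is of the moment at which its call begins. There is no depth.
- hand_in(): hands the job in, once; it reports no verdict.
The state is a dict: "time_s": time; "joints": joint angles; "qvel": joint speeds; "joint_torque": joint torques, N m; "eef_pos": TCP position; "tool_rot": TCP orientation; "force": force on the tool from outside, world axes, zero at the start; "wrist_torque": the same for the moment, N m; "grip_width": opening from 0.0 (shut) to 1.0 (fully open).
Only numpy, scipy, OpenCV 4.12 (cv2) and the standard library are available. Lean on these libraries where they do the work, as an engineer would, in place of code of your own. Each camera call takes 0.05 s, during which the arm holds its last target. There are 200 camera calls.

## Working session

There is one attempt and no reset: what is moved stays moved. The work goes in short steps, Python scripts to look and compute and a tool call to move; the robot and the scene stay as the last step left them, time stands still between calls to the robot, and variables do not carry over. Pictures are saved under pics/ and viewed, about 8 in all and at most 12, crops included, and the job is handed in when it is done.

Besides the shell and the picture viewer there is one more tool, called after "Request:" by a JSON object that holds its "fn" and its "kwargs", one argument or row to a line. send_rows: Moves the arm, as the interface text tells. Its arguments: {"type":"object","properties":{"rows":{"type":"array","items":{"type":"object","properties":{"dx":{"type":"number"},"dy":{"type":"number"},"dz":{"type":"number"},"roll":{"type":"number"}}}},"grip":{"type":"number"}},"required":["rows"]}

```bash
mkdir -p pics; cat > h.py <<'E'
from station import *
import numpy as np, cv2
from scipy.spatial.transform import Rotation as R
def shot(n,f):
    c=capture(n); cv2.imwrite('pics/'+f,c['frame']); np.savez('pics/'+f+'.npz',**{k:np.array(v) for k,v in c.items()}); return c
def load(f): return dict(np.load('pics/'+f+'.npz'))
def ray(c,u,v,z):
    d=R.from_quat(c['orientation']).as_matrix()@np.linalg.inv(c['K'])@[u,v,1]; p=np.array(c['position']); return p+d*(z-p[2])/d[2]
def proj(c,P):
    q=R.from_quat(c['orientation']).as_matrix().T@(np.array(P)-c['position']); q=np.array(c['K'])@q; return q[:2]/q[2]
E
python3 - <<'E'
from h import *
a=shot('scene','s0.png');b=shot('top','t0.png')
for c in(a,b):print(c['K'],c['position'],c['orientation'])
s=get_state();print({k:np.round(v,3) for k,v in s.items()})
cv2.imwrite('pics/both.png',cv2.resize(np.hstack([a['frame'],b['frame']]),(800,300)))
E
```

```text
[[423.99786088   0.         281.84195464]
 [  0.         423.99786088 209.47581246]
 [  0.           0.           1.        ]] [1.16097336 0.33775034 0.5453933 ] [ 0.46242115  0.75551136 -0.39246517 -0.24766985]
[[433.17211549   0.         272.0454671 ]
 [  0.         433.17211549 207.78281624]
 [  0.           0.           1.        ]] [0.43585388 0.04386276 0.96250036] [ 0.71247864 -0.69804359  0.05721618 -0.04284431]
{'time_s': np.float64(0.1), 'joints': array([-1.17 ,  0.265,  1.605, -0.   ,  1.274, -0.037]), 'qvel': array([-0.001, -0.002, -0.003,  0.001,  0.001,  0.002]), 'joint_torque': array([ 0.0000e+00, -5.1671e+01, -3.6859e+01, -0.0000e+00,  6.0000e-03,
       -0.0000e+00]), 'eef_pos': array([ 0.286, -0.611,  0.238]), 'tool_rot': array([ 0.976,  0.217, -0.   , -0.001]), 'force': array([ 0.463, -0.324,  0.266]), 'wrist_torque': array([ 0.025, -0.011, -0.039]), 'grip_width': np.float64(0.998)}
```

View pics/t0.png

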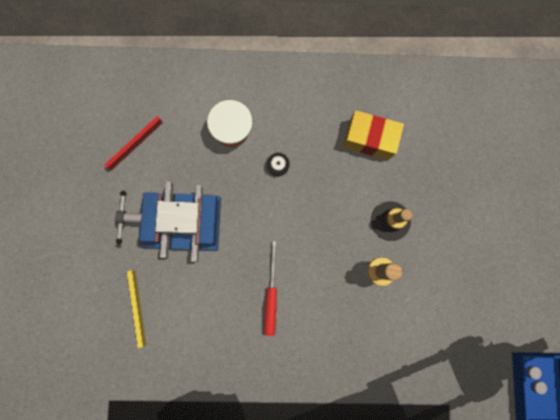

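View pics/s0.png

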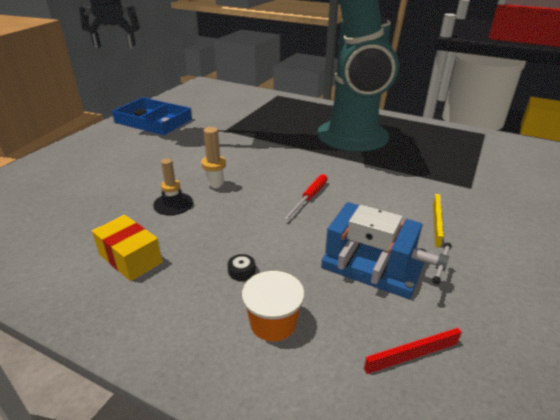

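Top view: the candidates for the tamper are the small one in the black cup (top ≈ 405,215) and the large free-standing one (≈ 390,271). I choose the one in the cup. Steel parallels are at (166,220) and (197,222), and the red (133,143) and yellow (135,308) bars are decoys. I'll check the choice and the vise in one close crop.

```bash
python3 - <<'E'
from h import *
a=load('s0.png');b=load('t0.png')
f=lambda c,x,y,w,h,k:cv2.resize(c['frame'][y:y+h,x:x+w],None,fx=k,fy=k,interpolation=cv2.INTER_CUBIC)
cv=[f(b,100,170,130,100,3),f(b,330,180,130,100,3),f(a,320,180,130,100,3),f(a,130,115,130,100,3)]
cv2.imwrite('pics/c1.png',np.vstack([np.hstack(cv[:2]),np.hstack(cv[2:])]))
print(ray(b,406,215,.113),ray(b,391,221,.004),ray(b,177,218,.105),ray(b,383,272,.0))
print(ray(a,167.5,162,.113),ray(a,173,204,.004),ray(a,375,226,.105))
E
```

```text
[ 0.54853203 -0.23915916  0.113     ] [ 0.54870749 -0.24131652  0.004     ] [0.53368621 0.21571565 0.105     ] [ 0.43533534 -0.22244453  0.        ]
[ 0.55556609 -0.23344621  0.113     ] [ 0.55522252 -0.23749859  0.004     ] [0.56061033 0.22196755 0.105     ]
```

View pics/c1.png

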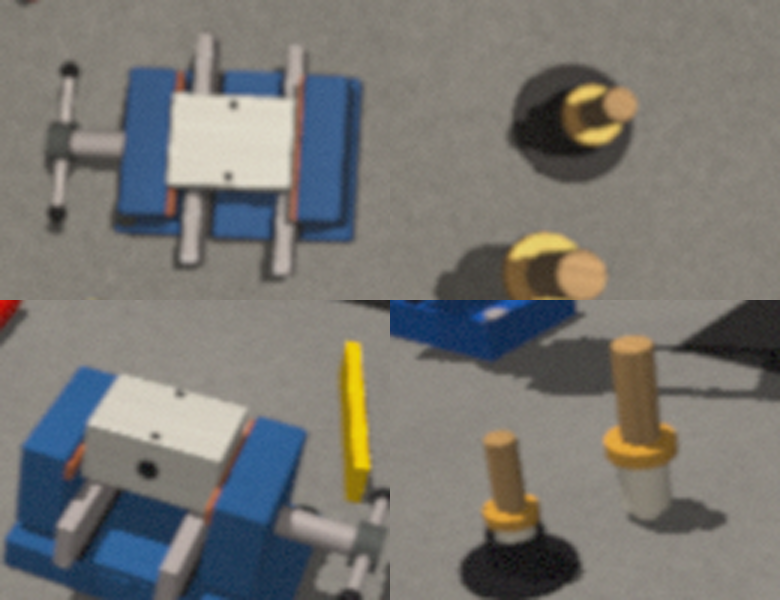

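The crop confirms it: the smaller tamper stands in the black cup (disc centre ≈ 391,221), and the block sits in the vise centred at ≈ 177.5,217 in the top view. I'll refine the positions and start moving.

```bash
cat >> h.py <<'E'
def tri(pa,pb,a,b):
    A=[];y=[]
    for c,(u,v) in((a,pa),(b,pb)):
        d=R.from_quat(c['orientation']).as_matrix()@np.linalg.inv(c['K'])@[u,v,1];d/=np.linalg.norm(d);M=np.eye(3)-np.outer(d,d);A.append(M);y.append(M@c['position'])
    return np.linalg.lstsq(np.vstack(A),np.hstack(y),rcond=None)[0]
def go(x,y,z):
    s=get_state();d=np.array([x,y,z])-s['eef_pos'];r=R.from_quat(s['tool_rot'])
    print('t',round(float(s['time_s']),2),'pos',np.round(s['eef_pos'],4),'F',np.round(s['force'],1),'grip',round(float(s['grip_width']),3),'tool shift mm',np.round(r.inv().apply(d)*1000,1),'axis',np.round(r.apply([0,0,1]),3),'x',np.round(r.apply([1,0,0]),3))
E
python3 - <<'E'
from h import *
a=load('s0.png');b=load('t0.png')
T=lambda x,y:(100+x/3,170+y/3)
S=lambda x,y:(320+x/3,180+(y-300)/3)
c=[(173,95),(298,97),(292,188),(167,186)]
w=np.array([ray(b,*T(*p),.105) for p in c]);print(w,w.mean(0))
e=w[0]-w[1]+w[3]-w[2];print('yaw of +y axis',np.degrees(np.arctan2(e[1],e[0]))-90)
print(ray(b,*T(233,104),.105),ray(b,*T(228,176),.105))
print(ray(a,*S(180,394),.105),ray(a,*S(155,436),.105))
print('scene corners',[np.round(ray(a,*S(*p),.105),3) for p in [(120,375),(250,408),(213,515),(85,428)]])
print(tri((167.3,161),(406.7,215),a,b),tri((173.3,204),(390.7,221),a,b))
go(.55,-.238,.2)
E
```

```text
[[0.56559638 0.25568196 0.105     ]
 [0.56609802 0.17291045 0.105     ]
 [0.50538955 0.17427031 0.105     ]
 [0.50500614 0.25621701 0.105     ]] [0.53552252 0.21476993 0.105     ]
yaw of +y axis 0.3078524543171426
[0.56043743 0.21572313 0.105     ] [0.51243415 0.21662784 0.105     ]
[0.51296462 0.21724078 0.105     ] [0.56142145 0.21625384 0.105     ]
scene corners [array([0.51 , 0.178, 0.105]), array([0.508, 0.259, 0.105]), array([0.616, 0.265, 0.105]), array([0.573, 0.178, 0.105])]
[ 0.54858069 -0.24090223  0.11038641] [ 0.54930291 -0.24216043 -0.00100039]
t 0.1 pos [ 0.2859 -0.6107  0.238 ] F [ 0.5 -0.3  0.3] grip 0.998 tool shift mm [ 397.2 -225.5   38.5] axis [-0.001  0.002 -1.   ] x [0.906 0.424 0.   ]
```

Request:
{"fn": "send_rows", "kwargs": {
  "rows": [
    {"dx": 36, "dy": -20},
    {"dx": 72, "dy": -40},
    {"dx": 108, "dy": -60},
    {"dx": 144, "dy": -80},
    {"dx": 180, "dy": -100}
  ]
}}

```text
invalid input at $.rows[0]: expected keys dx, dy, dz, roll
```

Request:
{"fn": "send_rows", "kwargs": {
  "rows": [
    {"dx": 36, "dy": -20},
    {"dx": 72, "dy": -40},
    {"dx": 108, "dy": -60},
    {"dx": 144, "dy": -80},
    {"dx": 180, "dy": -100}
  ]
}}

```text
invalid input at $.rows[0]: expected keys dx, dy, dz, roll
```

Request:
{"fn": "send_rows", "kwargs": {
  "rows": [
    {"dx": 36, "dy": -20, "dz": 0, "roll": 0},
    {"dx": 72, "dy": -40, "dz": 0, "roll": 0},
    {"dx": 108, "dy": -60, "dz": 0, "roll": 0},
    {"dx": 144, "dy": -80, "dz": 0, "roll": 0},
    {"dx": 180, "dy": -100, "dz": 0, "roll": 0}
  ]
}}

```text
time_s: 0.52
eef_pos: [0.4069, -0.4421, 0.2376]
tool_rot: [0.976, 0.217, -0.0, -0.001]
force: [0.6, 0.3, -0.4]
grip_width: 0.998
```

Request:
{"fn": "send_rows", "kwargs": {
  "rows": [
    {"dx": 36, "dy": -20, "dz": 0, "roll": 0},
    {"dx": 72, "dy": -40, "dz": 0, "roll": 0},
    {"dx": 108, "dy": -60, "dz": 0, "roll": 0},
    {"dx": 144, "dy": -80, "dz": 0, "roll": 0},
    {"dx": 180, "dy": -100, "dz": 0, "roll": 0}
  ]
}}

```text
time_s: 0.93
eef_pos: [0.5282, -0.2732, 0.2375]
tool_rot: [0.976, 0.217, -0.001, -0.002]
force: [0.6, 0.2, 0.2]
grip_width: 1.003
```

```bash
python3 -c "
from h import *
go(.549,-.2405,.15)"
```

```text
t 0.93 pos [ 0.5282 -0.2732  0.2375] F [0.6 0.2 0.2] grip 1.003 tool shift mm [ 32.7 -20.6  87.6] axis [-0.002  0.003 -1.   ] x [ 0.906  0.423 -0.   ]
```

Request:
{"fn": "send_rows", "kwargs": {
  "rows": [
    {"dx": 16, "dy": -10, "dz": 20, "roll": 0},
    {"dx": 33, "dy": -20, "dz": 45, "roll": 0},
    {"dx": 33, "dy": -20, "dz": 75, "roll": 0},
    {"dx": 33, "dy": -20, "dz": 92, "roll": 0},
    {"dx": 33, "dy": -20, "dz": 92, "roll": 0}
  ]
}}

```text
time_s: 1.35
eef_pos: [0.546, -0.2383, 0.1398]
tool_rot: [0.976, 0.217, -0.005, -0.005]
force: [-1.3, 0.2, -1.2]
grip_width: 1.0
```

```bash
python3 - <<'E'
from h import *
a=shot('scene','s1.png');b=shot('top','t1.png')
f=lambda c,x,y,w,h,k:cv2.resize(c['frame'][y:y+h,x:x+w],None,fx=k,fy=k,interpolation=cv2.INTER_CUBIC)
cv2.imwrite('pics/c2.png',np.hstack([f(a,110,90,130,130,3),f(b,330,160,130,130,3)]))
go(.549,-.2405,.067)
E
```

```text
t 1.45 pos [ 0.5488 -0.2404  0.1447] F [0.5 0.2 1. ] grip 1.001 tool shift mm [ 0.3  0.6 77.7] axis [-0.004  0.004 -1.   ] x [ 0.906  0.423 -0.002]
```

View pics/c2.png

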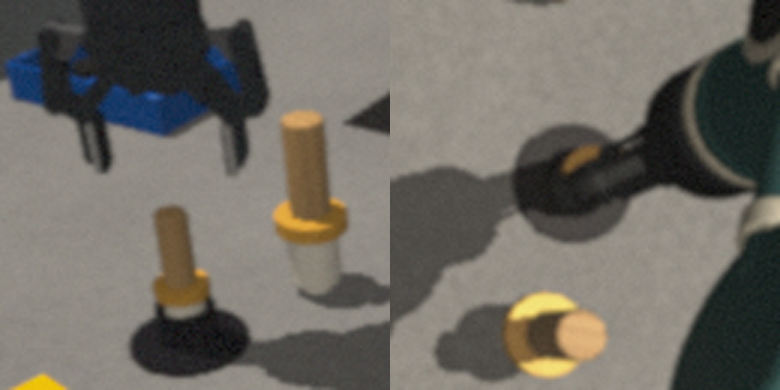

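The fingers straddle the tamper's axis (tip midpoint at crop 167,170, on the line of the grip whose top is at 172,212). Next I descend and close.

Request:
{"fn": "send_rows", "kwargs": {
  "rows": [
    {"dx": 0, "dy": 0, "dz": 20, "roll": 0},
    {"dx": 0, "dy": 0, "dz": 40, "roll": 0},
    {"dx": 0, "dy": 0, "dz": 60, "roll": 0},
    {"dx": 0, "dy": 0, "dz": 75, "roll": 0},
    {"dx": 0, "dy": 0, "dz": 77, "roll": 0}
  ]
}}

```text
time_s: 1.87
eef_pos: [0.5475, -0.2403, 0.0667]
tool_rot: [0.976, 0.216, -0.002, -0.003]
force: [-0.4, 0.0, -0.3]
grip_width: 0.997
```

Request:
{"fn": "send_rows", "kwargs": {
  "rows": [
    {"dx": 0, "dy": 0, "dz": 0, "roll": 0},
    {"dx": 0, "dy": 0, "dz": 0, "roll": 0},
    {"dx": 0, "dy": 0, "dz": 0, "roll": 0},
    {"dx": 0, "dy": 0, "dz": 0, "roll": 0},
    {"dx": 0, "dy": 0, "dz": 0, "roll": 0}
  ],
  "grip": 15
}}

```text
time_s: 2.28
eef_pos: [0.5485, -0.2408, 0.0681]
tool_rot: [0.976, 0.216, -0.001, -0.002]
force: [0.7, -0.1, 2.8]
grip_width: 0.296
```

Request:
{"fn": "send_rows", "kwargs": {
  "rows": [
    {"dx": 0, "dy": 0, "dz": 0, "roll": 0},
    {"dx": 0, "dy": 0, "dz": 0, "roll": 0},
    {"dx": 0, "dy": 0, "dz": 0, "roll": 0},
    {"dx": 0, "dy": 0, "dz": 0, "roll": 0},
    {"dx": 0, "dy": 0, "dz": 0, "roll": 0}
  ],
  "grip": 15
}}

```text
time_s: 2.7
eef_pos: [0.5485, -0.2408, 0.0682]
tool_rot: [0.976, 0.216, -0.001, -0.002]
force: [-0.4, -0.9, 0.4]
grip_width: 0.265
```

```bash
python3 -c "
from h import *
go(.549,-.2405,.067)"
```

```text
t 2.7 pos [ 0.5485 -0.2408  0.0682] F [-0.4 -0.9  0.4] grip 0.265 tool shift mm [ 0.5 -0.   1.2] axis [-0.004  0.004 -1.   ] x [ 0.906  0.422 -0.002]
```

Request:
{"fn": "send_rows", "kwargs": {
  "rows": [
    {"dx": 0, "dy": 0, "dz": -25, "roll": 0},
    {"dx": 0, "dy": 0, "dz": -55, "roll": 0},
    {"dx": 0, "dy": 0, "dz": -90, "roll": 0},
    {"dx": 0, "dy": 0, "dz": -120, "roll": 0},
    {"dx": 0, "dy": 0, "dz": -130, "roll": 0}
  ]
}}

```text
time_s: 3.12
eef_pos: [0.5515, -0.2425, 0.2035]
tool_rot: [0.976, 0.216, 0.002, 0.0]
force: [1.3, -0.8, -1.7]
grip_width: 0.266
```

Request:
{"fn": "send_rows", "kwargs": {
  "rows": [
    {"dx": 10, "dy": -24, "dz": 0, "roll": 0},
    {"dx": 26, "dy": -60, "dz": 0, "roll": 0},
    {"dx": 41, "dy": -95, "dz": 0, "roll": 0},
    {"dx": 57, "dy": -130, "dz": 0, "roll": 0},
    {"dx": 72, "dy": -165, "dz": 0, "roll": 0}
  ]
}}

```text
time_s: 3.53
eef_pos: [0.5458, -0.0608, 0.2018]
tool_rot: [0.976, 0.216, 0.001, -0.0]
force: [1.2, -1.0, -2.7]
grip_width: 0.267
```

Request:
{"fn": "send_rows", "kwargs": {
  "rows": [
    {"dx": 15, "dy": -35, "dz": 0, "roll": 0},
    {"dx": 30, "dy": -70, "dz": 0, "roll": 0},
    {"dx": 45, "dy": -105, "dz": 0, "roll": 0},
    {"dx": 60, "dy": -140, "dz": 0, "roll": 0},
    {"dx": 72, "dy": -165, "dz": 0, "roll": 0}
  ]
}}

```text
time_s: 3.95
eef_pos: [0.5397, 0.1219, 0.2001]
tool_rot: [0.976, 0.217, -0.001, -0.001]
force: [-0.7, 0.5, -1.5]
grip_width: 0.265
```

```bash
python3 - <<'E'
from h import *
a=shot('scene','s2.png')
f=lambda c,x,y,w,h,k:cv2.resize(c['frame'][y:y+h,x:x+w],None,fx=k,fy=k,interpolation=cv2.INTER_CUBIC)
cv2.imwrite('pics/c3.png',f(a,200,80,250,190,3))
go(.536,.216,.2)
E
```

```text
t 4.0 pos [0.54   0.126  0.2002] F [ 0.8  3.5 -2. ] grip 0.266 tool shift mm [ 34.6 -83.2   0.7] axis [-0.001  0.006 -1.   ] x [0.906 0.424 0.001]
```

View pics/c3.png

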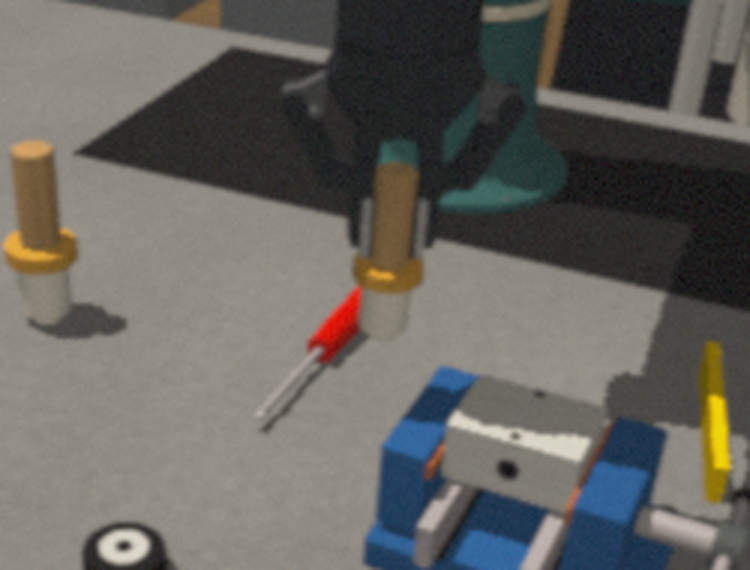

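The tamper hangs straight in the jaws (foot at crop 385,330), and the block is at crop ≈ (525,420). I go over block_top_a and probe down.

Request:
{"fn": "send_rows", "kwargs": {
  "rows": [
    {"dx": 13, "dy": -30, "dz": 0, "roll": 0},
    {"dx": 26, "dy": -60, "dz": 0, "roll": 0},
    {"dx": 39, "dy": -90, "dz": 7, "roll": 0},
    {"dx": 44, "dy": -103, "dz": 16, "roll": 0},
    {"dx": 44, "dy": -103, "dz": 20, "roll": 0}
  ]
}}

```text
time_s: 4.42
eef_pos: [0.5345, 0.2404, 0.178]
tool_rot: [0.976, 0.219, -0.002, -0.003]
force: [-0.6, -0.8, -2.2]
grip_width: 0.266
```

Request:
{"fn": "send_rows", "kwargs": {
  "rows": [
    {"dx": 0, "dy": 0, "dz": 1, "roll": 0},
    {"dx": 0, "dy": 0, "dz": 2, "roll": 0},
    {"dx": 0, "dy": 0, "dz": 3, "roll": 0},
    {"dx": 0, "dy": 0, "dz": 4, "roll": 0},
    {"dx": 0, "dy": 0, "dz": 5, "roll": 0}
  ]
}}

```text
time_s: 4.83
eef_pos: [0.5349, 0.2394, 0.1733]
tool_rot: [0.976, 0.218, -0.001, -0.003]
force: [1.0, -0.1, -1.3]
grip_width: 0.268
```

```bash
python3 -c "
from h import *
go(.536,.238,.165)"
```

```text
t 4.83 pos [0.5349 0.2394 0.1733] F [ 1.  -0.1 -1.3] grip 0.268 tool shift mm [0.4 1.8 8.3] axis [-0.004  0.005 -1.   ] x [ 0.905  0.426 -0.001]
```

Request:
{"fn": "send_rows", "kwargs": {
  "rows": [
    {"dx": 0, "dy": 1, "dz": 0.5, "roll": 0},
    {"dx": 0, "dy": 1, "dz": 1, "roll": 0},
    {"dx": 0, "dy": 1, "dz": 1.5, "roll": 0},
    {"dx": 0, "dy": 1, "dz": 2, "roll": 0},
    {"dx": 0, "dy": 1, "dz": 2, "roll": 0}
  ]
}}

```text
time_s: 5.25
eef_pos: [0.5354, 0.2385, 0.1713]
tool_rot: [0.976, 0.218, -0.001, -0.003]
force: [0.1, -0.2, -2.5]
grip_width: 0.264
```

Request:
{"fn": "send_rows", "kwargs": {
  "rows": [
    {"dx": 0, "dy": 0, "dz": 0.5, "roll": 0},
    {"dx": 0, "dy": 0, "dz": 1, "roll": 0},
    {"dx": 0, "dy": 0, "dz": 1.5, "roll": 0},
    {"dx": 0, "dy": 0, "dz": 2, "roll": 0},
    {"dx": 0, "dy": 0, "dz": 2, "roll": 0}
  ]
}}

```text
time_s: 5.67
eef_pos: [0.5352, 0.2385, 0.1691]
tool_rot: [0.976, 0.218, -0.001, -0.003]
force: [-0.6, 0.5, -2.1]
grip_width: 0.264
```

Request:
{"fn": "send_rows", "kwargs": {
  "rows": [
    {"dx": 0, "dy": 0, "dz": 0.5, "roll": 0},
    {"dx": 0, "dy": 0, "dz": 1, "roll": 0},
    {"dx": 0, "dy": 0, "dz": 1.5, "roll": 0},
    {"dx": 0, "dy": 0, "dz": 1.5, "roll": 0},
    {"dx": 0, "dy": 0, "dz": 1.5, "roll": 0}
  ]
}}

```text
time_s: 6.08
eef_pos: [0.5355, 0.2386, 0.1685]
tool_rot: [0.976, 0.218, -0.001, -0.003]
force: [-1.9, -1.5, 4.1]
grip_width: 0.266
```

```bash
python3 -c "
from h import *
go(.536,.238,.165)"
```

```text
t 6.08 pos [0.5355 0.2386 0.1685] F [-1.9 -1.5  4.1] grip 0.266 tool shift mm [0.2 0.8 3.5] axis [-0.003  0.006 -1.   ] x [ 0.905  0.426 -0.001]
```

Contact at a: foot ≈ 105.3 mm. Now I probe the other side.

Request:
{"fn": "send_rows", "kwargs": {
  "rows": [
    {"dx": 0, "dy": 0, "dz": -5, "roll": 0},
    {"dx": -7, "dy": 15, "dz": -6, "roll": 0},
    {"dx": -18.5, "dy": 40.5, "dz": -6, "roll": 0},
    {"dx": -18.5, "dy": 40.5, "dz": -4.5, "roll": 0},
    {"dx": -18.5, "dy": 40.5, "dz": -3, "roll": 0}
  ]
}}

```text
time_s: 6.5
eef_pos: [0.5359, 0.1931, 0.1708]
tool_rot: [0.976, 0.217, -0.001, -0.003]
force: [-0.5, 0.6, -2.5]
grip_width: 0.268
```

Request:
{"fn": "send_rows", "kwargs": {
  "rows": [
    {"dx": 0, "dy": 0, "dz": 0.5, "roll": 0},
    {"dx": 0, "dy": 0, "dz": 1, "roll": 0},
    {"dx": 0, "dy": 0, "dz": 1.5, "roll": 0},
    {"dx": 0, "dy": 0, "dz": 2, "roll": 0},
    {"dx": 0, "dy": 0, "dz": 2, "roll": 0}
  ]
}}

```text
time_s: 6.92
eef_pos: [0.5358, 0.1936, 0.1686]
tool_rot: [0.976, 0.218, -0.001, -0.003]
force: [-0.0, 0.2, -2.0]
grip_width: 0.266
```

```bash
python3 -c "
from h import *
go(.536,.194,.165)"
```

```text
t 6.92 pos [0.5358 0.1936 0.1686] F [-0.   0.2 -2. ] grip 0.266 tool shift mm [ 0.4 -0.3  3.6] axis [-0.004  0.006 -1.   ] x [ 0.905  0.425 -0.001]
```

Request:
{"fn": "send_rows", "kwargs": {
  "rows": [
    {"dx": 0, "dy": 0, "dz": 0.5, "roll": 0},
    {"dx": 0, "dy": 0, "dz": 1, "roll": 0},
    {"dx": 0, "dy": 0, "dz": 1.5, "roll": 0},
    {"dx": 0, "dy": 0, "dz": 1.5, "roll": 0},
    {"dx": 0, "dy": 0, "dz": 1.5, "roll": 0}
  ]
}}

```text
time_s: 7.33
eef_pos: [0.5361, 0.1939, 0.1679]
tool_rot: [0.976, 0.218, -0.001, -0.003]
force: [-1.6, 0.3, 3.6]
grip_width: 0.268
```

a is slightly higher, so I start there: back over to a, then press in increments.

Request:
{"fn": "send_rows", "kwargs": {
  "rows": [
    {"dx": 0, "dy": 0, "dz": -4, "roll": 0},
    {"dx": 7, "dy": -15, "dz": -5, "roll": 0},
    {"dx": 18, "dy": -40, "dz": -5, "roll": 0},
    {"dx": 18, "dy": -40, "dz": -4, "roll": 0},
    {"dx": 18, "dy": -40, "dz": -2.5, "roll": 0}
  ]
}}

```text
time_s: 7.75
eef_pos: [0.5353, 0.2385, 0.1704]
tool_rot: [0.976, 0.219, -0.001, -0.003]
force: [-1.1, 0.1, -2.6]
grip_width: 0.261
```

Request:
{"fn": "send_rows", "kwargs": {
  "rows": [
    {"dx": 0, "dy": 0, "dz": 1, "roll": 0},
    {"dx": 0, "dy": 0, "dz": 2, "roll": 0},
    {"dx": 0, "dy": 0, "dz": 3, "roll": 0},
    {"dx": 0, "dy": 0, "dz": 3.5, "roll": 0},
    {"dx": 0, "dy": 0, "dz": 3.5, "roll": 0}
  ]
}}

```text
time_s: 8.17
eef_pos: [0.5353, 0.2382, 0.1675]
tool_rot: [0.976, 0.218, -0.001, -0.003]
force: [-2.3, 0.1, 3.9]
grip_width: 0.263
```

Request:
{"fn": "send_rows", "kwargs": {
  "rows": [
    {"dx": 0, "dy": 0, "dz": 0.5, "roll": 0},
    {"dx": 0, "dy": 0, "dz": 1, "roll": 0},
    {"dx": 0, "dy": 0, "dz": 1.5, "roll": 0},
    {"dx": 0, "dy": 0, "dz": 2, "roll": 0},
    {"dx": 0, "dy": 0, "dz": 2, "roll": 0}
  ]
}}

```text
time_s: 8.58
eef_pos: [0.5353, 0.2381, 0.1654]
tool_rot: [0.976, 0.218, -0.001, -0.003]
force: [-0.9, 0.9, 2.9]
grip_width: 0.264
```

```bash
python3 -c "
from h import *
go(.536,.238,.165)"
```

```text
t 8.58 pos [0.5353 0.2381 0.1654] F [-0.9  0.9  2.9] grip 0.264 tool shift mm [0.6 0.4 0.4] axis [-0.003  0.006 -1.   ] x [ 0.905  0.426 -0.   ]
```

Request:
{"fn": "send_rows", "kwargs": {
  "rows": [
    {"dx": 0, "dy": 0, "dz": 0.5, "roll": 0},
    {"dx": 0, "dy": 0, "dz": 1, "roll": 0},
    {"dx": 0, "dy": 0, "dz": 1.5, "roll": 0},
    {"dx": 0, "dy": 0, "dz": 2, "roll": 0},
    {"dx": 0, "dy": 0, "dz": 2, "roll": 0}
  ]
}}

```text
time_s: 9.0
eef_pos: [0.5353, 0.2382, 0.1635]
tool_rot: [0.976, 0.218, -0.001, -0.003]
force: [-3.5, -0.1, 5.2]
grip_width: 0.261
```

Request:
{"fn": "send_rows", "kwargs": {
  "rows": [
    {"dx": 0, "dy": 0, "dz": 0.5, "roll": 0},
    {"dx": 0, "dy": 0, "dz": 1, "roll": 0},
    {"dx": 0, "dy": 0, "dz": 1.5, "roll": 0},
    {"dx": 0, "dy": 0, "dz": 2, "roll": 0},
    {"dx": 0, "dy": 0, "dz": 2, "roll": 0}
  ]
}}

```text
time_s: 9.42
eef_pos: [0.5356, 0.2384, 0.1629]
tool_rot: [0.976, 0.218, -0.0, -0.003]
force: [-5.3, -0.2, 9.9]
grip_width: 0.264
```

Request:
{"fn": "send_rows", "kwargs": {
  "rows": [
    {"dx": 0, "dy": 0, "dz": 1, "roll": 0},
    {"dx": 0, "dy": 0, "dz": 1.8, "roll": 0},
    {"dx": 0, "dy": 0, "dz": 2.4, "roll": 0},
    {"dx": 0, "dy": 0, "dz": 2.8, "roll": 0},
    {"dx": 0, "dy": 0, "dz": 2.8, "roll": 0}
  ]
}}

```text
time_s: 9.83
eef_pos: [0.5358, 0.2386, 0.1625]
tool_rot: [0.976, 0.218, -0.0, -0.003]
force: [-5.0, -1.3, 14.3]
grip_width: 0.266
```

```bash
python3 -c "
from h import *
go(.536,.238,.165)"
```

```text
t 9.83 pos [0.5358 0.2386 0.1625] F [-5.  -1.3 14.3] grip 0.266 tool shift mm [-0.1  0.6 -2.5] axis [-0.002  0.007 -1.   ] x [0.905 0.426 0.001]
```

Request:
{"fn": "send_rows", "kwargs": {
  "rows": [
    {"dx": 0, "dy": 0, "dz": 1.5, "roll": 0},
    {"dx": 0, "dy": 0, "dz": 2.5, "roll": 0},
    {"dx": 0, "dy": 0, "dz": 3.2, "roll": 0},
    {"dx": 0, "dy": 0, "dz": 3.8, "roll": 0},
    {"dx": 0, "dy": 0, "dz": 3.8, "roll": 0}
  ]
}}

```text
time_s: 10.25
eef_pos: [0.5361, 0.2388, 0.162]
tool_rot: [0.976, 0.218, 0.0, -0.004]
force: [-8.1, -2.0, 19.2]
grip_width: 0.264
```

Side a reached 21 N. Now b.

Request:
{"fn": "send_rows", "kwargs": {
  "rows": [
    {"dx": 0, "dy": 0, "dz": -8, "roll": 0},
    {"dx": 0, "dy": 0, "dz": -12, "roll": 0},
    {"dx": -18.5, "dy": 40.5, "dz": -12, "roll": 0},
    {"dx": -18.5, "dy": 40.5, "dz": -10, "roll": 0},
    {"dx": -18.5, "dy": 40.5, "dz": -9, "roll": 0}
  ]
}}

```text
time_s: 10.67
eef_pos: [0.5364, 0.1923, 0.1695]
tool_rot: [0.976, 0.217, -0.0, -0.003]
force: [-0.2, -0.3, -2.3]
grip_width: 0.264
```

Request:
{"fn": "send_rows", "kwargs": {
  "rows": [
    {"dx": 0, "dy": 0, "dz": 1, "roll": 0},
    {"dx": 0, "dy": 0, "dz": 2, "roll": 0},
    {"dx": 0, "dy": 0, "dz": 3, "roll": 0},
    {"dx": 0, "dy": 0, "dz": 3, "roll": 0},
    {"dx": 0, "dy": 0, "dz": 3, "roll": 0}
  ]
}}

```text
time_s: 11.08
eef_pos: [0.5363, 0.1928, 0.1662]
tool_rot: [0.976, 0.218, -0.0, -0.003]
force: [0.3, -0.1, -2.4]
grip_width: 0.265
```

```bash
python3 -c "
from h import *
go(.536,.194,.165)"
```

```text
t 11.08 pos [0.5363 0.1928 0.1662] F [ 0.3 -0.1 -2.4] grip 0.265 tool shift mm [ 0.2 -1.2  1.2] axis [-0.002  0.006 -1.   ] x [0.905 0.425 0.001]
```

Request:
{"fn": "send_rows", "kwargs": {
  "rows": [
    {"dx": 0, "dy": -1, "dz": 0.5, "roll": 0},
    {"dx": 0, "dy": -1, "dz": 1, "roll": 0},
    {"dx": 0, "dy": -1, "dz": 1.5, "roll": 0},
    {"dx": 0, "dy": -1, "dz": 2, "roll": 0},
    {"dx": 0, "dy": -1, "dz": 2, "roll": 0}
  ]
}}

```text
time_s: 11.5
eef_pos: [0.5358, 0.1937, 0.1641]
tool_rot: [0.976, 0.218, -0.0, -0.003]
force: [0.5, -0.4, -2.3]
grip_width: 0.263
```

Request:
{"fn": "send_rows", "kwargs": {
  "rows": [
    {"dx": 0, "dy": 0, "dz": 0.5, "roll": 0},
    {"dx": 0, "dy": 0, "dz": 1, "roll": 0},
    {"dx": 0, "dy": 0, "dz": 1.5, "roll": 0},
    {"dx": 0, "dy": 0, "dz": 2, "roll": 0},
    {"dx": 0, "dy": 0, "dz": 2, "roll": 0}
  ]
}}

```text
time_s: 11.92
eef_pos: [0.5359, 0.1937, 0.1623]
tool_rot: [0.976, 0.218, -0.0, -0.003]
force: [-0.7, -0.1, -0.6]
grip_width: 0.267
```

Request:
{"fn": "send_rows", "kwargs": {
  "rows": [
    {"dx": 0, "dy": 0, "dz": 0.5, "roll": 0},
    {"dx": 0, "dy": 0, "dz": 1, "roll": 0},
    {"dx": 0, "dy": 0, "dz": 1.5, "roll": 0},
    {"dx": 0, "dy": 0, "dz": 2, "roll": 0},
    {"dx": 0, "dy": 0, "dz": 2.2, "roll": 0}
  ]
}}

```text
time_s: 12.33
eef_pos: [0.5364, 0.1939, 0.1621]
tool_rot: [0.976, 0.218, 0.0, -0.003]
force: [-3.6, -0.9, 10.3]
grip_width: 0.269
```

Request:
{"fn": "send_rows", "kwargs": {
  "rows": [
    {"dx": 0, "dy": 0, "dz": 1, "roll": 0},
    {"dx": 0, "dy": 0, "dz": 2, "roll": 0},
    {"dx": 0, "dy": 0, "dz": 2.8, "roll": 0},
    {"dx": 0, "dy": 0, "dz": 3.4, "roll": 0},
    {"dx": 0, "dy": 0, "dz": 3.4, "roll": 0}
  ]
}}

```text
time_s: 12.75
eef_pos: [0.5371, 0.1941, 0.162]
tool_rot: [0.976, 0.218, 0.001, -0.003]
force: [-5.7, -2.3, 15.9]
grip_width: 0.265
```

Request:
{"fn": "send_rows", "kwargs": {
  "rows": [
    {"dx": 0, "dy": 0, "dz": 1.5, "roll": 0},
    {"dx": 0, "dy": 0, "dz": 2.5, "roll": 0},
    {"dx": 0, "dy": 0, "dz": 3.4, "roll": 0},
    {"dx": 0, "dy": 0, "dz": 3.9, "roll": 0},
    {"dx": 0, "dy": 0, "dz": 3.9, "roll": 0}
  ]
}}

```text
time_s: 13.17
eef_pos: [0.5383, 0.1945, 0.162]
tool_rot: [0.976, 0.218, 0.003, -0.003]
force: [-5.9, -2.2, 19.1]
grip_width: 0.263
```

```bash
python3 -c "
from h import *
go(.536,.194,.165)"
```

```text
t 13.17 pos [0.5383 0.1945 0.162 ] F [-5.9 -2.2 19.1] grip 0.263 tool shift mm [-2.2 -0.5 -3. ] axis [ 0.004  0.008 -1.   ] x [0.905 0.425 0.007]
```

21 N at b. I repeat at a to check that it is bedded.

Request:
{"fn": "send_rows", "kwargs": {
  "rows": [
    {"dx": 0, "dy": 0, "dz": -6, "roll": 0},
    {"dx": 0, "dy": 0, "dz": -8, "roll": 0},
    {"dx": 16, "dy": -40, "dz": -8, "roll": 0},
    {"dx": 16, "dy": -40, "dz": -6, "roll": 0},
    {"dx": 16, "dy": -40, "dz": -4, "roll": 0}
  ]
}}

```text
time_s: 13.58
eef_pos: [0.5355, 0.239, 0.1655]
tool_rot: [0.976, 0.219, 0.003, -0.003]
force: [0.8, 0.3, -2.4]
grip_width: 0.265
```

Request:
{"fn": "send_rows", "kwargs": {
  "rows": [
    {"dx": 0, "dy": 0, "dz": 0.7, "roll": 0},
    {"dx": 0, "dy": 0, "dz": 1.4, "roll": 0},
    {"dx": 0, "dy": 0, "dz": 2.1, "roll": 0},
    {"dx": 0, "dy": 0, "dz": 2.5, "roll": 0},
    {"dx": 0, "dy": 0, "dz": 2.5, "roll": 0}
  ]
}}

```text
time_s: 14.0
eef_pos: [0.5356, 0.2384, 0.1627]
tool_rot: [0.976, 0.218, 0.003, -0.003]
force: [0.0, 0.8, -2.6]
grip_width: 0.265
```

Request:
{"fn": "send_rows", "kwargs": {
  "rows": [
    {"dx": 0, "dy": 0, "dz": 0.5, "roll": 0},
    {"dx": 0, "dy": 0, "dz": 1, "roll": 0},
    {"dx": 0, "dy": 0, "dz": 1.5, "roll": 0},
    {"dx": 0, "dy": 0, "dz": 2, "roll": 0},
    {"dx": 0, "dy": 0, "dz": 2, "roll": 0}
  ]
}}

```text
time_s: 14.42
eef_pos: [0.5361, 0.2384, 0.1623]
tool_rot: [0.976, 0.218, 0.003, -0.003]
force: [-1.8, -1.5, 6.1]
grip_width: 0.268
```

```bash
python3 -c "
from h import *
go(.536,.238,.165)"
```

```text
t 14.42 pos [0.5361 0.2384 0.1623] F [-1.8 -1.5  6.1] grip 0.268 tool shift mm [-0.3  0.3 -2.7] axis [ 0.005  0.008 -1.   ] x [0.905 0.426 0.008]
```

Request:
{"fn": "send_rows", "kwargs": {
  "rows": [
    {"dx": -0.5, "dy": 0, "dz": 1.5, "roll": 0},
    {"dx": -0.5, "dy": 0, "dz": 2.5, "roll": 0},
    {"dx": -0.5, "dy": 0, "dz": 3.4, "roll": 0},
    {"dx": -0.5, "dy": 0, "dz": 4, "roll": 0},
    {"dx": -0.5, "dy": 0, "dz": 4.3, "roll": 0}
  ]
}}

```text
time_s: 14.83
eef_pos: [0.5366, 0.2387, 0.1621]
tool_rot: [0.976, 0.218, 0.005, -0.004]
force: [-6.5, -1.7, 18.2]
grip_width: 0.262
```

Request:
{"fn": "send_rows", "kwargs": {
  "rows": [
    {"dx": -0.5, "dy": 0, "dz": 3, "roll": 0},
    {"dx": -0.5, "dy": 0, "dz": 4, "roll": 0},
    {"dx": -0.5, "dy": 0, "dz": 4.2, "roll": 0},
    {"dx": -0.5, "dy": 0, "dz": 4.4, "roll": 0},
    {"dx": -0.5, "dy": 0, "dz": 4.4, "roll": 0}
  ]
}}

```text
time_s: 15.25
eef_pos: [0.5367, 0.2387, 0.162]
tool_rot: [0.976, 0.218, 0.006, -0.004]
force: [-6.2, -2.8, 18.8]
grip_width: 0.262
```

Request:
{"fn": "send_rows", "kwargs": {
  "rows": [
    {"dx": 0, "dy": 0, "dz": -6, "roll": 0},
    {"dx": 0, "dy": 0, "dz": -8, "roll": 0},
    {"dx": -19, "dy": 40.5, "dz": -8, "roll": 0},
    {"dx": -19, "dy": 40.5, "dz": -6, "roll": 0},
    {"dx": -19, "dy": 40.5, "dz": -3, "roll": 0}
  ]
}}

```text
time_s: 15.67
eef_pos: [0.5368, 0.1923, 0.1641]
tool_rot: [0.976, 0.217, 0.005, -0.003]
force: [-1.1, -0.5, -2.0]
grip_width: 0.263
```

Request:
{"fn": "send_rows", "kwargs": {
  "rows": [
    {"dx": 0, "dy": 0, "dz": 0.8, "roll": 0},
    {"dx": 0, "dy": 0, "dz": 1.6, "roll": 0},
    {"dx": 0, "dy": 0, "dz": 2.4, "roll": 0},
    {"dx": 0, "dy": 0, "dz": 3, "roll": 0},
    {"dx": 0, "dy": 0, "dz": 3.4, "roll": 0}
  ]
}}

```text
time_s: 16.08
eef_pos: [0.5371, 0.1926, 0.1621]
tool_rot: [0.976, 0.218, 0.006, -0.003]
force: [-3.4, -3.1, 8.9]
grip_width: 0.267
```

Request:
{"fn": "send_rows", "kwargs": {
  "rows": [
    {"dx": -0.5, "dy": 0, "dz": 1, "roll": 0},
    {"dx": -0.5, "dy": 0, "dz": 2, "roll": 0},
    {"dx": -0.5, "dy": 0, "dz": 3, "roll": 0},
    {"dx": -0.5, "dy": 0, "dz": 4, "roll": 0},
    {"dx": -0.5, "dy": 0, "dz": 4.5, "roll": 0}
  ]
}}

```text
time_s: 16.5
eef_pos: [0.5377, 0.1929, 0.1618]
tool_rot: [0.976, 0.218, 0.007, -0.003]
force: [-7.6, -5.3, 22.9]
grip_width: 0.264
```

```bash
python3 -c "
from h import *
go(.536,.194,.165)"
```

```text
t 16.5 pos [0.5377 0.1929 0.1618] F [-7.6 -5.3 22.9] grip 0.264 tool shift mm [-1.  -1.7 -3.2] axis [ 0.012  0.008 -1.   ] x [0.905 0.426 0.014]
```

Request:
{"fn": "send_rows", "kwargs": {
  "rows": [
    {"dx": 0, "dy": 0, "dz": -6, "roll": 0},
    {"dx": 0, "dy": 0, "dz": -8, "roll": 0},
    {"dx": 18, "dy": -41.5, "dz": -8, "roll": 0},
    {"dx": 18, "dy": -41.5, "dz": -6, "roll": 0},
    {"dx": 18, "dy": -41.5, "dz": -3, "roll": 0}
  ]
}}

```text
time_s: 16.92
eef_pos: [0.5363, 0.2405, 0.1649]
tool_rot: [0.976, 0.22, 0.007, -0.003]
force: [0.1, -0.2, -2.8]
grip_width: 0.268
```

Request:
{"fn": "send_rows", "kwargs": {
  "rows": [
    {"dx": 0, "dy": 0, "dz": 0.8, "roll": 0},
    {"dx": 0, "dy": 0, "dz": 1.6, "roll": 0},
    {"dx": 0, "dy": 0, "dz": 2.4, "roll": 0},
    {"dx": 0, "dy": 0, "dz": 3, "roll": 0},
    {"dx": 0, "dy": 0, "dz": 3.4, "roll": 0}
  ]
}}

```text
time_s: 17.33
eef_pos: [0.5361, 0.2406, 0.1623]
tool_rot: [0.976, 0.219, 0.007, -0.004]
force: [-4.8, 2.1, 5.6]
grip_width: 0.267
```

Request:
{"fn": "send_rows", "kwargs": {
  "rows": [
    {"dx": -0.5, "dy": 0, "dz": 1, "roll": 0},
    {"dx": -0.5, "dy": 0, "dz": 2, "roll": 0},
    {"dx": -0.5, "dy": 0, "dz": 3, "roll": 0},
    {"dx": -0.5, "dy": 0, "dz": 4, "roll": 0},
    {"dx": -0.5, "dy": 0, "dz": 4.6, "roll": 0}
  ]
}}

```text
time_s: 17.75
eef_pos: [0.5366, 0.2409, 0.162]
tool_rot: [0.976, 0.219, 0.008, -0.004]
force: [-8.4, -0.2, 21.2]
grip_width: 0.266
```

Request:
{"fn": "send_rows", "kwargs": {
  "rows": [
    {"dx": 0, "dy": 0, "dz": -6, "roll": 0},
    {"dx": 0, "dy": 0, "dz": -30, "roll": 0},
    {"dx": -12, "dy": 30, "dz": -38, "roll": 0},
    {"dx": -28, "dy": 65, "dz": -40, "roll": 0},
    {"dx": -43, "dy": 100, "dz": -40, "roll": 0}
  ]
}}

```text
time_s: 18.17
eef_pos: [0.5409, 0.1304, 0.202]
tool_rot: [0.975, 0.22, 0.01, -0.004]
force: [0.9, -0.5, -2.4]
grip_width: 0.264
```

```bash
python3 - <<'E'
from h import *
a=shot('scene','s3.png');a0=load('s0.png')
f=lambda c,x,y,w,h,k:cv2.resize(c['frame'][y:y+h,x:x+w],None,fx=k,fy=k,interpolation=cv2.INTER_CUBIC)
A=f(a,320,180,140,120,4)
cv2.imwrite('pics/c4.png',cv2.resize(np.hstack([f(a0,320,190,130,110,3),f(a,320,190,130,110,3)]),None,fx=1,fy=1))
go(.549,-.2405,.2)
E
```

```text
t 18.22 pos [0.5404 0.1231 0.2009] F [-1.  -5.3 -2.9] grip 0.266 tool shift mm [-147.3  332.6   -0.8] axis [ 0.016  0.005 -1.   ] x [0.904 0.426 0.016]
```

View pics/c4.png

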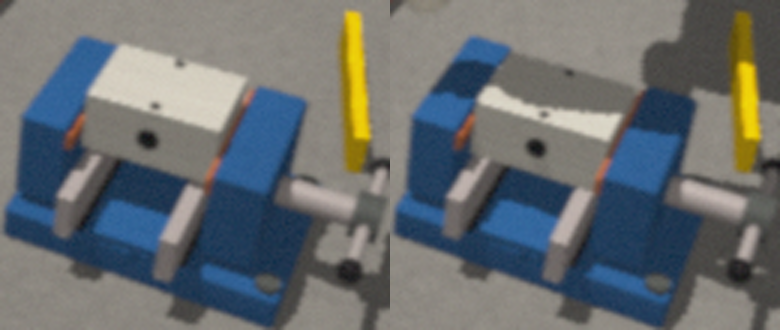

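The block went down ≈ 5 mm (its hole moved from crop y 138 to 146), and both parallels kept their places. I carry the tamper back.

Request:
{"fn": "send_rows", "kwargs": {
  "rows": [
    {"dx": -15, "dy": 34, "dz": 0, "roll": 0},
    {"dx": -31, "dy": 69, "dz": 0, "roll": 0},
    {"dx": -46, "dy": 104, "dz": 0, "roll": 0},
    {"dx": -61, "dy": 138, "dz": 0, "roll": 0},
    {"dx": -75, "dy": 170, "dz": 0, "roll": 0}
  ]
}}

```text
time_s: 18.63
eef_pos: [0.5446, -0.0654, 0.1997]
tool_rot: [0.976, 0.218, 0.008, -0.0]
force: [1.8, 0.0, -2.8]
grip_width: 0.267
```

Request:
{"fn": "send_rows", "kwargs": {
  "rows": [
    {"dx": -15, "dy": 34, "dz": 0, "roll": 0},
    {"dx": -31, "dy": 69, "dz": 0, "roll": 0},
    {"dx": -46, "dy": 104, "dz": 0, "roll": 0},
    {"dx": -61, "dy": 138, "dz": 0, "roll": 0},
    {"dx": -73, "dy": 163, "dz": 0, "roll": 0}
  ]
}}

```text
time_s: 19.05
eef_pos: [0.5473, -0.2478, 0.1986]
tool_rot: [0.976, 0.217, 0.008, 0.001]
force: [0.4, -0.1, -2.6]
grip_width: 0.264
```

```bash
python3 -c "
from h import *
go(.5475,-.241,.12)"
```

```text
t 19.05 pos [ 0.5473 -0.2478  0.1986] F [ 0.4 -0.1 -2.6] grip 0.264 tool shift mm [ 1.9 -6.5 78.6] axis [ 0.016  0.002 -1.   ] x [0.906 0.424 0.015]
```

Request:
{"fn": "send_rows", "kwargs": {
  "rows": [
    {"dx": 2, "dy": -6.5, "dz": 15, "roll": 0},
    {"dx": 2, "dy": -6.5, "dz": 40, "roll": 0},
    {"dx": 2, "dy": -6.5, "dz": 65, "roll": 0},
    {"dx": 2, "dy": -6.5, "dz": 77, "roll": 0},
    {"dx": 2, "dy": -6.5, "dz": 77, "roll": 0}
  ]
}}

```text
time_s: 19.47
eef_pos: [0.5443, -0.24, 0.1171]
tool_rot: [0.976, 0.217, 0.005, -0.001]
force: [-1.2, 0.5, -3.0]
grip_width: 0.263
```

```bash
python3 - <<'E'
from h import *
a=shot('scene','s4.png')
cv2.imwrite('pics/c5.png',cv2.resize(a['frame'][100:220,110:250],None,fx=4,fy=4,interpolation=cv2.INTER_CUBIC))
go(.5475,-.241,.068)
s=get_state();p=np.array(s['eef_pos']);ax=R.from_quat(s['tool_rot']).apply([0,0,1])
for n,q in(('foot exp',p+.0632*ax),('cup rim ctr',[.5485,-.2408,.035]),('tcp',p)):print(n,np.round(q,4),(proj(a,q)-[110,100])*4)
E
```

```text
t 19.52 pos [ 0.5458 -0.2404  0.1194] F [-0.2  0.3 -1.4] grip 0.262 tool shift mm [ 0.7  1.1 51.4] axis [ 0.012  0.004 -1.   ] x [0.906 0.424 0.012]
foot exp [ 0.5466 -0.2402  0.0562] [245.40363634 329.03232232]
cup rim ctr [ 0.5485 -0.2408  0.035 ] [247.50298921 362.77646268]
tcp [ 0.5458 -0.2404  0.1194] [229.74299297 226.77727228]
```

View pics/c5.png

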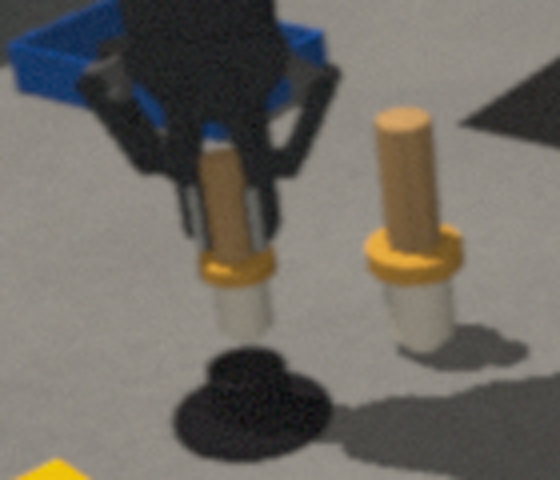

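The foot (crop 244,328) is straight and lined up over the cup rim (crop 247,360), as predicted. I lower it.

Request:
{"fn": "send_rows", "kwargs": {
  "rows": [
    {"dx": 1, "dy": 1, "dz": 5, "roll": 0},
    {"dx": 1, "dy": 1, "dz": 12, "roll": 0},
    {"dx": 1, "dy": 1, "dz": 19, "roll": 0},
    {"dx": 1, "dy": 1, "dz": 24, "roll": 0},
    {"dx": 1, "dy": 1, "dz": 28, "roll": 0}
  ]
}}

```text
time_s: 19.93
eef_pos: [0.5475, -0.2407, 0.091]
tool_rot: [0.976, 0.217, 0.006, -0.0]
force: [-0.3, -0.1, -3.3]
grip_width: 0.267
```

```bash
python3 -c "
from h import *
go(.548,-.241,.0685)"
```

```text
t 19.93 pos [ 0.5475 -0.2407  0.091 ] F [-0.3 -0.1 -3.3] grip 0.267 tool shift mm [ 0.1  0.5 22.5] axis [ 0.012  0.004 -1.   ] x [0.906 0.424 0.012]
```

Request:
{"fn": "send_rows", "kwargs": {
  "rows": [
    {"dx": 0, "dy": 0.5, "dz": 5, "roll": 0},
    {"dx": 0, "dy": 0.5, "dz": 10, "roll": 0},
    {"dx": 0, "dy": 0.5, "dz": 15, "roll": 0},
    {"dx": 0, "dy": 0.5, "dz": 19, "roll": 0},
    {"dx": 0, "dy": 0.5, "dz": 20, "roll": 0}
  ]
}}

```text
time_s: 20.35
eef_pos: [0.5473, -0.2407, 0.07]
tool_rot: [0.976, 0.217, 0.005, -0.001]
force: [-0.5, 0.6, -1.5]
grip_width: 0.265
```

Request:
{"fn": "send_rows", "kwargs": {
  "rows": [
    {"dx": 0, "dy": 0, "dz": 0.7, "roll": 0},
    {"dx": 0, "dy": 0, "dz": 1.4, "roll": 0},
    {"dx": 0, "dy": 0, "dz": 2.1, "roll": 0},
    {"dx": 0, "dy": 0, "dz": 2.8, "roll": 0},
    {"dx": 0, "dy": 0, "dz": 3, "roll": 0}
  ]
}}

```text
time_s: 20.77
eef_pos: [0.5476, -0.2407, 0.0682]
tool_rot: [0.976, 0.217, 0.006, -0.001]
force: [-1.6, 3.1, 6.0]
grip_width: 0.262
```

It stands on the cup floor at the same height as when gripped, so it did not slip. Release and retreat.

Request:
{"fn": "send_rows", "kwargs": {
  "rows": [
    {"dx": 0, "dy": 0, "dz": -1, "roll": 0},
    {"dx": 0, "dy": 0, "dz": -1, "roll": 0},
    {"dx": 0, "dy": 0, "dz": -1, "roll": 0},
    {"dx": 0, "dy": 0, "dz": -1, "roll": 0},
    {"dx": 0, "dy": 0, "dz": -1, "roll": 0}
  ],
  "grip": 75
}}

```text
time_s: 21.18
eef_pos: [0.5477, -0.2408, 0.0693]
tool_rot: [0.976, 0.217, 0.006, -0.001]
force: [-0.7, -0.0, 0.5]
grip_width: 0.881
```

Request:
{"fn": "send_rows", "kwargs": {
  "rows": [
    {"dx": 0, "dy": 0, "dz": 0, "roll": 0},
    {"dx": 0, "dy": 0, "dz": 0, "roll": 0},
    {"dx": 0, "dy": 0, "dz": -5, "roll": 0},
    {"dx": 0, "dy": 0, "dz": -12, "roll": 0},
    {"dx": 0, "dy": 0, "dz": -20, "roll": 0}
  ]
}}

```text
time_s: 21.6
eef_pos: [0.5473, -0.2408, 0.0896]
tool_rot: [0.976, 0.217, 0.005, -0.001]
force: [0.5, -0.5, 1.1]
grip_width: 0.877
```

Request:
{"fn": "send_rows", "kwargs": {
  "rows": [
    {"dx": 0, "dy": 0, "dz": -25, "roll": 0},
    {"dx": 0, "dy": 0, "dz": -55, "roll": 0},
    {"dx": 0, "dy": 0, "dz": -90, "roll": 0},
    {"dx": 0, "dy": 0, "dz": -125, "roll": 0},
    {"dx": 0, "dy": 0, "dz": -140, "roll": 0}
  ]
}}

```text
time_s: 22.02
eef_pos: [0.5483, -0.2427, 0.2368]
tool_rot: [0.976, 0.217, 0.009, 0.002]
force: [1.9, -1.4, 1.0]
grip_width: 0.878
```

Request:
{"fn": "send_rows", "kwargs": {
  "rows": [
    {"dx": -30, "dy": 15, "dz": 0, "roll": 0},
    {"dx": -65, "dy": 33, "dz": 0, "roll": 0},
    {"dx": -100, "dy": 50, "dz": 0, "roll": 0},
    {"dx": -135, "dy": 68, "dz": 0, "roll": 0},
    {"dx": -150, "dy": 75, "dz": 0, "roll": 0}
  ]
}}

```text
time_s: 22.43
eef_pos: [0.4418, -0.3774, 0.2364]
tool_rot: [0.976, 0.216, 0.009, 0.003]
force: [-0.1, -0.2, -1.3]
grip_width: 0.883
```

Request:
{"fn": "send_rows", "kwargs": {
  "rows": [
    {"dx": -20, "dy": 10, "dz": 0, "roll": 0},
    {"dx": -40, "dy": 20, "dz": 0, "roll": 0},
    {"dx": -60, "dy": 30, "dz": 0, "roll": 0},
    {"dx": -60, "dy": 30, "dz": 0, "roll": 0},
    {"dx": -60, "dy": 30, "dz": 0, "roll": 0}
  ]
}}

```text
time_s: 22.85
eef_pos: [0.3995, -0.4308, 0.2368]
tool_rot: [0.977, 0.215, 0.009, 0.004]
force: [0.1, 0.5, 0.0]
grip_width: 0.874
```

```bash
python3 - <<'E'
from h import *
a=shot('scene','s5.png');b=shot('top','t5.png');a0=load('s0.png');b0=load('t0.png')
f=lambda c,x,y,w,h,k:cv2.resize(c['frame'][y:y+h,x:x+w],None,fx=k,fy=k,interpolation=cv2.INTER_CUBIC)
P=lambda a,b:np.hstack([f(b,100,170,130,100,2),f(a,320,185,130,100,2),f(a,130,125,130,100,2)])
cv2.imwrite('pics/c6.png',np.vstack([P(a0,b0),P(a,b)]))
go(.3,-.5,.2)
E
```

```text
t 22.95 pos [ 0.4004 -0.4296  0.2365] F [-0.7 -0.5  0.9] grip 0.881 tool shift mm [-121.3   21.1   34.7] axis [ 0.02  -0.003 -1.   ] x [0.907 0.422 0.016]
```

View pics/c6.png

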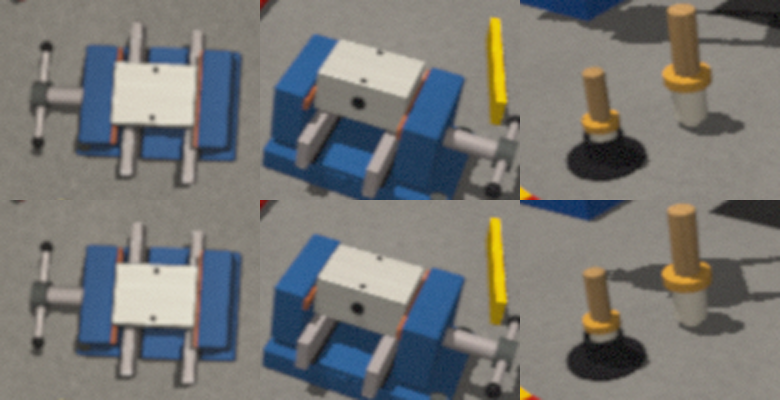

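Before (top row) and after (bottom row): the block is down and level, the parallels haven't moved, the tamper is upright in its cup, and nothing else has changed. Handing in.

```bash
python3 -c "
from station import *
print(hand_in())"
```

```text
the job is handed in; nothing more can be done
None
```

I pressed the block home with the small tamper's foot, put the tamper back in its cup, and handed the job in at about 23 s of the 51 s allowed.

- **Pressing:** Probing showed the +y side (a) slightly higher, so I started there. I pressed a and then b to about 21 N each. I then repeated both, to about 21 and then 23 N at a and 25 N at b. The highest reading was about 25 N, well under the 40 N limit.
- **Block:** Both sides now meet the foot at the same height to within about 0.3 mm. The foot stopped about 1 mm below the nominal 100 mm, which is within what I can measure.
- **Tamper:** It went back onto the cup floor at the same TCP height (68.2 mm) at which I had gripped it, so it did not slip in the fingers.
- **Final pictures:** They show the block about 5 mm lower and level, the tamper upright in its cup, and the parallels and the other things in those pictures where they were. I did not look closely at the tub, carton, wheel or screwdriver again; the arm only passed over the bench well above them.

**Not confirmed:**
- **Pinch:** I did not nudge the parallels to test it. I judge it from the push forces and the firm stop on both sides.
- **Side load and tilt:** Pressing also put about 6 to 8 N sideways on the foot, and the tool ended up tilted by about 0.02 rad.

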